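Sort dismantled flow-rig fittings into their trays

ROBOT

A 6-joint arm with a two-finger parallel gripper is mounted at the origin on the work surface. World frame = base frame: x ahead of the robot, y to its left, z up, the work surface at z = 0. Lengths are in m, angles in degrees, forces in N, time in s.
With the tool pointing down it reaches from about 0.25 to 0.725 m from the base axis. Payload 9.7 kg.
Tool frame: the origin (TCP) lies at the very end of the fingers, on their centre line; the grasp point (between the pads) lies 19 mm behind it; x points along the fingers, y is the direction in which the jaws open and shut, and the axes are right-handed (so a half turn about x gives the same grasp; the last joint's range is limited). The gripper opens to 85 mm and grips with 20 to 120 N. Pads are 22 mm wide; open, the fingers measure 114 mm over their backs; the gripper's body (76 mm by 85 mm) begins 54 mm behind the grasp point. The pads swing forward as they close: fully open they stand 13 mm farther back than shut.
Start: joints at [73.052, 4.979, 10.078, 95.1, 0, 90], TCP at [0.16, 0.526, 0.231] pointing down, gripper open.
Joint ranges: [-179.16, 179.16], [-48.56, 103.87], [-65.8, 70.77], [-126.05, 130.52], [-82.76, 87.17], [-180, 180]. Speed limits (degrees/s): [127.2, 127.2, 147.25, 180, 180, 180].

INTERFACE

Orientations are given as [roll, pitch, yaw] about the fixed x, y, z axes, in that order (R = Rz(yaw) Ry(pitch) Rx(roll)).
In Python, from workcell import get_obs, cams, bot gives the robot as it stands.
- The arm moves only by the tool apply_moves, never from a script. Its argument "rows" is a list that holds one entry, the list of rows, each a list of 7 numbers: the shift along the tool's x, y, z in mm, then the turn, a rotation vector about the tool's x, y, z in rad, then the opening, from 0 (shut) to 1 (fully open). A call has 1 to 20 rows; each row is the pose to reach, as a shift and turn from the pose measured when the call began, along the tool's axes at that moment; what a row does not reach only later rows make up. A row lasts 1/10 s, in which the tool goes at most 50 mm and 8.59 degrees, less where a joint would pass 70% of its speed; a pose out of reach is approached as far as the arm can. A call with a gripper value outside its range is refused whole. The fingers move at their own pace and stop on an object; "newtons" is the grip in N (left out, the last holds). Time passes only in rows, so rows that repeat a pose let the fingers close. It gives the time, the measured TCP pose, the force and the opening at its end, in the units of the state.
- get_obs(): the state, without advancing time (a new reading comes with each control period).
- cams.camera(name): name is "side" or "top" or "wrist"; returns a dict with "pixels" (400x640x3 uint8, red, green, blue), "range_z" (400x640 float32, m along the optical axis (not along the pixel's ray), 0 where there is no reading), "fx", "fy", "cx", "cy" (pixels), "D" ([k1, k2, p1, p2, k3] as OpenCV has them; the pictures are not rectified), "eye" and "attitude" of the camera in the world. Camera axes: x right, y up, looking along -z (the intrinsics and any distortion apply to the point x, -y, -z); pixel columns grow to the right and rows downward; lengths in m; the calibration is good to about 2 mm. A picture is of the moment at which its call begins.
- bot.job_done(): hands the job in, once; it reports no verdict.
Trained networks look in a picture, given as the dict that the camera call returned (one of the last four; its "shot" number tells which), for a name from the list of things; names that differ only in an ending like _2 or _b are one class to them, and where a whole thing is asked for, a point or a joint stands for the part that bears it (a point fixed in the world has none). Each returns a list of dicts, best first, with "confidence" (0 to 1); they miss things now and then, are a little off and sometimes report something else, mostly with a low value. They report only what shows in the picture. A call takes as long as a camera call. They do not tell look-alikes from the thing itself.
- cams.find_in(label, picture): "at" ([x, y, z] in m, in world coordinates, good to about 4 mm: the middle of the surface that is visible of it).
The state is a dict: "time": time; "q": joint angles; "qd": joint speeds; "joint_efforts": joint torques, N m; "ee_pos": TCP position; "tcp_rot": TCP orientation; "wrist_force": force on the tool from outside, world axes, zero at the start; "torque": the same for the moment, N m; "opening": finger opening in m.
Only numpy, scipy, OpenCV 4.12 (cv2) and the standard library are available. Lean on these libraries where they do the work, as an engineer would, in place of code of your own. Each camera call takes 0.05 s, during which the arm holds its last target.

TASK

The flow rig has been taken apart and its steel parts lie mixed on the bench. Sort them for cleaning: the long column into the oblong tray, both tee fittings into the square tray and both hexagonal blanking caps into the round dish, each set down (not dropped) wholly inside its tray, lying on the tray floor and not on the rim or on another part. Leave the small amber jar and the white tape roll that stand among them where they are.

Things in the scene. Friction and masses are not known exactly. Their poses are not given: they have to be found in the camera images.
- column: Steel column lying flat, 250 g, 120 mm long along x: round tube 20 mm in diameter, 72 mm long, between two hexagonal end fittings (each 24 mm long, 26 mm high, 30 mm wide). Lies on the hexagons' flats and does not roll. Origin at its centre, 13 mm above what it lies on. Take it by the middle of the tube (closing across x).
- tee_a: First steel tee fitting lying flat, 150 g. Run 54 mm long along x with flat end faces (can be gripped end to end), 16 mm square body; one branch reaching 32 mm from the origin along +y. All three ends are hexagon nuts 14 mm long, 20 mm high, 23 mm wide. Origin mid-run on its axis, 10 mm above what it lies on; z up.
- tee_b: Second, identical steel tee fitting lying flat, 150 g. Run 54 mm long along x with flat end faces (can be gripped end to end), 16 mm square body; one branch reaching 32 mm from the origin along +y. All three ends are hexagon nuts 14 mm long, 20 mm high, 23 mm wide. Origin mid-run on its axis, 10 mm above what it lies on; z up.
- cap_a: First steel blanking cap, 120 g: hexagon 34 mm across flats (39 mm across corners), 18 mm high, with a round collar 26 mm wide, 10 mm high on top; 28 mm high in all. Origin on its axis, 14 mm above what it stands on; z up, y square to two flats (others every 60 degrees).
- cap_b: Second, identical steel blanking cap, 120 g: hexagon 34 mm across flats (39 mm across corners), 18 mm high, with a round collar 26 mm wide, 10 mm high on top; 28 mm high in all. Origin on its axis, 14 mm above what it stands on; z up, y square to two flats (others every 60 degrees).
- long_tray: Oblong open grey plastic tray fixed to the bench, 164 mm (its x) by 96 mm (its y) outside, 18 mm high, walls and floor 3 mm thick. Origin under its centre, on the bench; z up.
- square_tray: Square open grey plastic tray fixed to the bench, 146 mm by 146 mm outside, 18 mm high, walls and floor 3 mm thick. Origin under its centre, on the bench; z up, x and y along its sides.
- round_dish: Round open grey plastic dish fixed to the bench, 144 mm in outer diameter, 18 mm high, wall and floor 3 mm thick. Origin under its centre, on the bench; z up.
- jar: Bystander among the parts: small amber glass jar with a black cap, standing loose, 38 mm in diameter, 45 mm high. Origin under its centre.
- tape_roll: Bystander among the parts: white plastic ring (tape spool) lying flat, loose, 48 mm outside, 34 mm inside diameter, 14 mm high. Origin under its centre.
There are look-alikes about, which are no part of the job. Leave any yellow look-alike of the square_tray alone.

How it is judged:
By the outcome, as a careful person would: the job done as asked, in the order asked, and still so for the second after the job is handed in, with the robot touching nothing.
It also fails if it takes over 120 s, if anything falls off the work surface, if the arm or the gripper's body presses on something with over 40 N, if the wrist force passes 120 N, or if a joint passes its speed limit or range.

## Working session

There is one attempt and no reset: what is moved stays moved. The work goes in short steps, Python scripts to look and compute and a tool call to move; the robot and the scene stay as the last step left them, time stands still between calls to the robot, and variables do not carry over. Pictures are saved under pics/ and viewed, and the job is handed in when it is done.

Besides the shell and the picture viewer there is one more tool, called after "Request:" as name(argument=value, ...), one argument or row to a line, values as JSON. apply_moves: Moves the arm, as the interface text tells. Its arguments: {"type":"object","properties":{"rows":{"type":"array"},"newtons":{"type":"number"}},"required":["rows"]}

```bash
ls; mkdir -p pics
python3 - <<'E'
from workcell import get_obs,cams,bot
import cv2,pickle
print(get_obs())
for n in ["top","side","wrist"]:
    p=cams.camera(n); pickle.dump(p,open(f'pics/{n}0.pkl','wb'))
    cv2.imwrite(f'pics/{n}0.png',p['pixels'][:,:,::-1])
    print(n,p['fx'],p['fy'],p['cx'],p['cy'],p['D'],p['eye'],p['attitude'])
    if n!='wrist':
        for l in ['column','tee_a','cap_a','long_tray','square_tray','round_dish','jar','tape_roll']:
            print(l,[(d['at'],d['confidence']) for d in cams.find_in(l,p)])
print(get_obs()['time'])
E
```

```text
pics
{'time': 0.0, 'q': array([ 7.30528006e+01,  5.01122816e+00,  1.00334293e+01,  9.50979445e+01,
       -1.09118894e-03,  9.00025722e+01]), 'qd': array([-0.03996556, -0.03214406,  0.00694028, -0.0288266 , -0.00122656,
       -0.00839931]), 'joint_efforts': array([ 2.63116301e-03, -5.20387387e+01,  4.64804292e+01,  1.61882717e-02,
       -1.72116529e-06,  1.35854447e-05]), 'ee_pos': array([0.16025974, 0.52590031, 0.23057265]), 'tcp_rot': array([ -89.17206025,   89.92424873, -106.12183107]), 'wrist_force': array([ 0.47560298,  0.01373254, -0.29971583]), 'torque': array([-0.03561872, -0.0292201 ,  0.00711936]), 'opening': 0.08514277515926377}
top 406.21154570153925 406.21154570153925 322.8618069801094 200.6621130225136 [-0.09776444  0.          0.          0.          0.        ] [ 0.29636384 -0.00280079  0.93127428] [  7.9589541   -0.54062415 -90.12031128]
column [([0.6109, 0.2011, 0.0218], 0.79)]
tee_a [([0.6152, -0.2031, 0.0173], 0.67), ([0.4209, 0.1612, 0.0162], 0.51)]
cap_a [([0.4313, -0.0049, 0.0158], 0.72), ([0.4205, 0.1583, 0.0136], 0.71), ([0.44, -0.1729, 0.019], 0.66)]
long_
[... 463 characters left out ...]
582    0.20839898 -174.90526342]
column [([0.6059, 0.2067, 0.0192], 0.7), ([0.4219, 0.166, 0.0193], 0.32)]
tee_a [([0.4202, 0.1685, 0.0164], 0.68), ([0.6226, -0.1904, 0.019], 0.55)]
cap_a [([0.4382, -0.1644, 0.0151], 0.66), ([0.4313, 0.0062, 0.0216], 0.6)]
long_tray [([0.5219, -0.3437, 0.0067], 0.62)]
square_tray [([0.18, 0.2983, 0.001], 0.71)]
round_dish [([0.5467, 0.3576, 0.0006], 0.78)]
jar [([0.5351, -0.0858, 0.0318], 0.8)]
tape_roll [([0.5329, 0.0979, 0.014], 0.72)]
wrist 318.07147351455757 318.07147351455757 314.03239369737247 198.97587272391988 [-0.05136056  0.          0.          0.          0.        ] [0.08377075 0.54921468 0.37330264] [-18.04292911  -0.09145364  72.98402372]
0.95
```

View pics/top0.png

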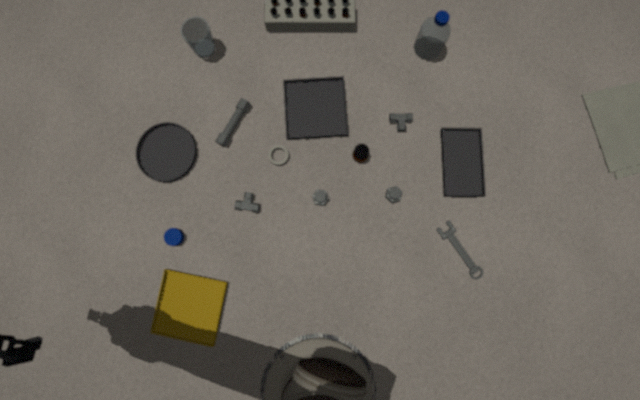

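View pics/side0.png

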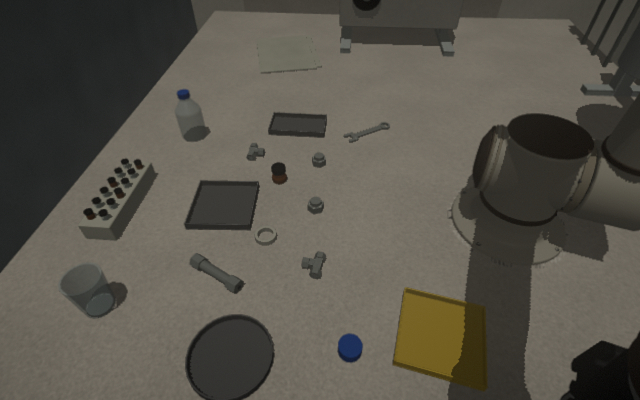

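The top view shows the grey square tray at (316,108) and its yellow look-alike at (190,306), which I'll leave alone. Also in view:
- **Column:** (234,121)
- **Tees:** (400,121) and (247,203)
- **Caps:** (320,197) and (393,193)
- **Jar and tape roll:** (361,152) and (280,155)
- **Oblong tray and dish:** (462,162) and (167,152)

Next I'll get orientations from the depth data.

```bash
cat > h.py <<'E'
import numpy as np,cv2,pickle
from scipy.spatial.transform import Rotation as R
def cloud(p):
    h,w=p['range_z'].shape
    u,v=np.meshgrid(np.arange(w),np.arange(h))
    K=np.array([[p['fx'],0,p['cx']],[0,p['fy'],p['cy']],[0,0,1]])
    n=cv2.undistortPoints(np.stack([u,v],-1).reshape(-1,1,2).astype(float),K,np.array(p['D'])).reshape(h,w,2)
    z=p['range_z']
    P=np.stack([n[...,0]*z,-n[...,1]*z,-z],-1)
    Rm=R.from_euler('xyz',p['attitude'],degrees=True).as_matrix()
    W=P@Rm.T+p['eye']; W[z==0]=np.nan
    return W
def proj(p,X):
    X=np.atleast_2d(X)
    Rm=R.from_euler('xyz',p['attitude'],degrees=True).as_matrix()
    c=(X-p['eye'])@Rm*[1,-1,-1]
    K=np.array([[p['fx'],0,p['cx']],[0,p['fy'],p['cy']],[0,0,1]])
    return cv2.projectPoints(c,np.zeros(3),np.zeros(3),K,np.array(p['D']))[0].reshape(-1,2)
def hmap(W,c,half,res=0.0005,zoff=0):
    """max height map around c; rows=x down->up, returns img"""
    n=int(2*half/res)
    m=np.isfinite(W[...,0])
    Q=W[m]; i=((Q[:,0]-c[0]+half)/res).astype(int); j=((Q[:,1]-c[1]+half)/res).astype(int)
    k=(i>=0)&(i<n)&(j>=0)&(j<n)
    H=np.full((n,n),-1.); np.maximum.at(H,(i[k],j[k]),Q[k,2]-zoff)
    return H
def near(W,c,r):
    Q=W[np.isfinite(W[...,0])]
    return Q[np.hypot(Q[:,0]-c[0],Q[:,1]-c[1])<r]
E
python3 - <<'E'
from h import *
for n in ['top','side']:
    p=pickle.load(open(f'pics/{n}0.pkl','rb')); W=cloud(p)
    print(n)
    for l,c,r in [('col',(.608,.204),.08),('tee1',(.418,.163),.05),('tee2',(.617,-.197),.05),('capm',(.431,0),.035),('capr',(.439,-.168),.035),('long',(.522,-.342),.11),('sq',(.649,.006),.12),('dish',(.546,.361),.09)]:
        Q=near(W,c,r); bz=np.percentile(Q[:,2],20); 
        t=0.006
        S=Q[(Q[:,2]>t)]
        rect=cv2.minAreaRect((S[:,:2]*1000).astype(np.float32))
        ev=np.linalg.eigh(np.cov(S[:,:2].T))
        a=np.degrees(np.arctan2(ev[1][1,1],ev[1][0,1]))
        print(l,'base %.4f top %.4f'%(bz,S[:,2].max()),len(S),S.mean(0).round(4),'rect',np.round(rect[0],1),np.round(rect[1],1),round(rect[2],1),'pca',round(a,1))
E
```

```text
top
col base -0.0015 top 0.0291 546 [0.6097 0.199  0.0211] rect [611.6 201.7] [ 31.8 123. ] 61.7 pca 151.7
tee1 base -0.0012 top 0.0255 319 [0.4187 0.1601 0.0172] rect [423.2 160.4] [54.7 43.7] 81.2 pca 83.5
tee2 base -0.0011 top 0.0232 307 [ 0.6162 -0.1971  0.0167] rect [ 614.1 -197.4] [44.9 55.6] 0.4 pca 90.2
capm base -0.0008 top 0.0315 202 [ 0.4322 -0.0044  0.0226] rect [433.4  -4.6] [37.3 33.8] 18.5 pca -169.8
capr base -0.0008 top 0.0324 206 [ 0.4392 -0.1719  0.0224] rect [ 440.2 -172.8] [33.8 37.3] 13.2 pca 52.1
long base -0.0005 top 0.0233 650 [ 0.5164 -0.3418  0.0136] rect [ 518.4 -341.3] [ 98.8 165.6] 89.3 pca -177.6
sq base -0.0005 top 0.0223 605 [0.6536 0.0045 0.0139] rect [650.2   7.4] [147.9 146.4] 3.7 pca -178.0
dish base -0.0002 top 0.0214 501 [0.5442 0.361  0.0134] rect [542.3 358.4] [141.8 142. ] 18.0 pca 59.4
side
col base -0.0005 top 0.0287 708 [0.6075 0.2059 0.0211] rect [610.4 201.2] [ 29.5 122. ] 61.2 pca 152.0
tee1 base -0.0007 top 0.0227 381 [0.418  0.1659 0.0167] rect [422.1 161. ] [57.1 43.3] 81.5 pca 78.4
tee2 base -0.0008 top 0.0227 181 [ 0.6156 -0.1916  0.0159] rect [ 613.6 -196.7] [43.2 58.1] 2.5 pca 82.9
capm base -0.0006 top 0.0303 201 [0.4317 0.0019 0.0202] rect [432.9  -0.6] [33.6 34.3] 80.6 pca -167.6
capr base -0.0008 top 0.0296 149 [ 0.4392 -0.1665  0.0199] rect [ 438.5 -170.1] [34.1 33.2] 17.6 pca 178.7
long base -0.0006 top 0.0198 460 [ 0.5188 -0.3378  0.0127] rect [ 517. -340.] [104.5 163.8] 89.6 pca 176.8
sq base -0.0002 top 0.0210 761 [0.6511 0.0142 0.0134] rect [647.9   6.8] [145.8 149.7] 4.0 pca 93.0
dish base 0.0011 top 0.0216 1017 [0.5438 0.3572 0.0147] rect [541.4 358.8] [143.6 142.4] 3.6 pca 130.9
```

Run:
```python
from h import *
p=pickle.load(open('pics/top0.pkl','rb'));im=p['pixels'][:,:,::-1]
a=[cv2.resize(im[y-30:y+30,x-33:x+33],(264,240),interpolation=2) for x,y in [(234,121),(400,121),(247,203),(320,197),(393,193),(316,108)]]
o=np.vstack([np.hstack(a[:3]),np.hstack(a[3:])]);cv2.imwrite('pics/crop.png',np.clip(o*1.8,0,255).astype(np.uint8))
```

```text
(no output)
```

View pics/crop.png

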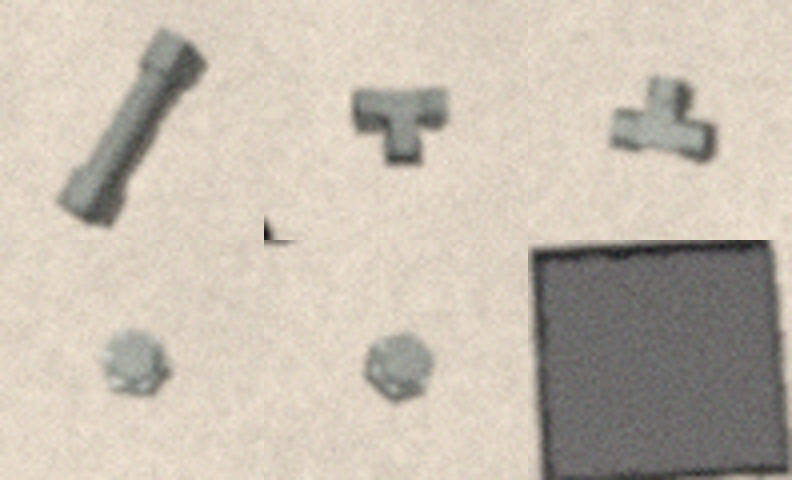

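Both cameras agree to about 2 mm. The square tray that fits is the dark grey one at (316,108), confirmed in the crop. I'll write a move helper and start with the column.

```bash
cat >> h.py <<'E'
def go(o,xyz,yaw):
    """print row to xyz with tool y at world yaw deg (mod 180 choice printed)"""
    Rc=R.from_euler('xyz',o['tcp_rot'],degrees=True)
    ycur=Rc.as_matrix()[:,1]; yc=np.degrees(np.arctan2(ycur[1],ycur[0]))
    sh=Rc.inv().apply(np.array(xyz)-o['ee_pos'])*1000
    print('cur',o['ee_pos'].round(4),'yaw %.1f'%yc,'q',o['q'].round(0),'F',o['wrist_force'].round(1),'op %.4f'%o['opening'],'t %.2f'%o['time'])
    q1t=np.degrees(np.arctan2(xyz[1],xyz[0]))
    for y in (yaw%360,(yaw+180)%360):
        d=(y-yc+180)%360-180
        yv=np.array([np.cos(np.radians(y)),np.sin(np.radians(y)),0]); xv=np.array([0,0,-1.]); 
        Rt=R.from_matrix(np.stack([xv,yv,np.cross(xv,yv)],1))
        rv=(Rc.inv()*Rt).as_rotvec()
        q6=[o['q'][5]+s for s in (-d+(q1t-o['q'][0]),d-(q1t-o['q'][0]))]
        print(' yaw %.1f d %.1f'%(y,d),'shift',sh.round(1),'rv',rv.round(4),'q6 est',np.round(q6,0),'rows~',int(max(np.linalg.norm(sh)/50,np.degrees(np.linalg.norm(rv))/8.59))+1)
E
python3 - <<'E'
from h import *; from workcell import get_obs
o=get_obs(); go(o,(.611,.2015,.13),151.7-90)
E
```

```text
cur [0.1603 0.5261 0.2313] yaw 73.1 q [73.  5. 10. 95.  0. 90.] F [-0.5 -0.4 -0.9] op 0.0855 t 0.95
 yaw 61.7 d -11.4 shift [ 101.3 -179.1  525.7] rv [ 0.1981 -0.      0.    ] q6 est [ 47. 133.] rows~ 12
 yaw 241.7 d 168.6 shift [ 101.3 -179.1  525.7] rv [-2.9435 -0.     -0.    ] q6 est [-133.  313.] rows~ 20
```

Request:
apply_moves(
  rows=[
    [[101,-179,526,0.198,0,0,0.7],[101,-179,526,0.198,0,0,0.7],[101,-179,526,0.198,0,0,0.7],[101,-179,526,0.198,0,0,0.7],[101,-179,526,0.198,0,0,0.7],[101,-179,526,0.198,0,0,0.7],[101,-179,526,0.198,0,0,0.7],[101,-179,526,0.198,0,0,0.7],[101,-179,526,0.198,0,0,0.7],[101,-179,526,0.198,0,0,0.7],[101,-179,526,0.198,0,0,0.7],[101,-179,526,0.198,0,0,0.7],[101,-179,526,0.198,0,0,0.7],[101,-179,526,0.198,0,0,0.7],[101,-179,526,0.198,0,0,0.7],[101,-179,526,0.198,0,0,0.7]],
  ],
)

```text
time: 2.55
ee_pos: [0.6106, 0.2027, 0.1311]
tcp_rot: [54.8, 89.9, 26.6]
wrist_force: [-0.6, 0.9, -0.2]
opening: 0.0597
```

```bash
cat > look.py <<'E'
import sys
from h import *; from workcell import get_obs,cams
def look(n,tag):
    p=cams.camera(n); pickle.dump(p,open(f'pics/{tag}.pkl','wb')); cv2.imwrite(f'pics/{tag}.png',np.clip(p['pixels'][:,:,::-1]*1.5,0,255).astype(np.uint8)); return p
def meas(W,c,r,t=.006):
    Q=near(W,c,r);S=Q[Q[:,2]>t]
    if len(S)<20: print('few',len(S)); return
    rect=cv2.minAreaRect((S[:,:2]*1000).astype(np.float32))
    ev=np.linalg.eigh(np.cov(S[:,:2].T)); a=np.degrees(np.arctan2(ev[1][1,1],ev[1][0,1]))
    print(len(S),'med bench %.4f top %.4f'%(np.median(Q[Q[:,2]<t,2]),np.percentile(S[:,2],98)),'mean',S.mean(0).round(4),'rect',np.round(rect[0],1),np.round(rect[1],1),round(rect[2],1),'pca %.1f'%a)
    return S
E
python3 - <<'E'
from look import *
p=look('wrist','w1'); W=cloud(p); meas(W,(.611,.2015),.085)
go(get_obs(),(.611,.2015,.003),61.7)
E
```

```text
41515 med bench -0.0006 top 0.2213 mean [0.6023 0.2068 0.1813] rect [607.9 200. ] [110.1 109.3] 20.4 pca 61.7
cur [0.6107 0.2026 0.1311] yaw 61.8 q [18. 17. 13. 86.  0. 47.] F [ 0.8  0.2 -0. ] op 0.0595 t 2.60
 yaw 61.7 d -0.1 shift [128.1  -0.9   0.7] rv [ 0.0017  0.0006 -0.0007] q6 est [47. 47.] rows~ 3
 yaw 241.7 d 179.9 shift [128.1  -0.9   0.7] rv [-3.1399e+00  1.1000e-03  9.0000e-04] q6 est [-133.  227.] rows~ 21
```

View pics/w1.png

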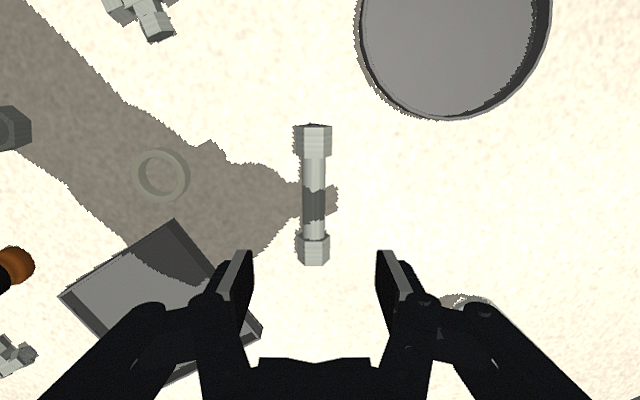

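The wrist view shows the column upright at (313,195), centred between the fingers, with the dish at (455,55) and the square tray lower left.

```bash
sed -i 's/S=Q\[Q\[:,2\]>t\]/Q=Q[Q[:,2]<.05];S=Q[Q[:,2]>t]/' look.py
python3 - <<'E'
from look import *
p=pickle.load(open('pics/w1.pkl','rb'));W=cloud(p)
meas(W,(.611,.2015),.072);
E
```

```text
3949 med bench -0.0006 top 0.0264 mean [0.6089 0.2034 0.0212] rect [612.3 201.6] [ 30.1 121.1] 61.6 pca 151.8
```

Request:
apply_moves(
  rows=[
    [[45,-1,1,0,0,0,0.7],[85,-1,1,0,0,0,0.7],[110,-1,1,0,0,0,0.7],[122,-1,1,0,0,0,0.7],[127,-1,1,0,0,0,0.7],[127,-1,1,0,0,0,0.7],[127,-1,1,0,0,0,0],[127,-1,1,0,0,0,0],[127,-1,1,0,0,0,0],[127,-1,1,0,0,0,0],[127,-1,1,0,0,0,0],[127,-1,1,0,0,0,0],[127,-1,1,0,0,0,0],[127,-1,1,0,0,0,0],[127,-1,1,0,0,0,0],[127,-1,1,0,0,0,0]],
  ],
  newtons=50,
)

```text
time: 4.2
ee_pos: [0.6119, 0.2014, 0.0055]
tcp_rot: [47.5, 89.8, 19.3]
wrist_force: [-1.1, -1.6, 7.0]
opening: 0.018
```

Request:
apply_moves(
  rows=[
    [[-20,0,0,0,0,0,0],[-50,0,0,0,0,0,0],[-95,0,0,0,0,0,0],[-125,0,0,0,0,0,0],[-125,0,0,0,0,0,0],[-125,0,0,0,0,0,0]],
  ],
)

```text
time: 4.8
ee_pos: [0.6117, 0.2013, 0.1305]
tcp_rot: [47.5, 89.8, 19.3]
wrist_force: [-0.3, -0.2, -4.4]
opening: 0.0178
```

Run:
```python
from look import *
p=look('wrist','w2'); look('side','s2');o=get_obs()
go(o,(.518,-.341,.13),90)
W=cloud(pickle.load(open('pics/top0.pkl','rb')))
Q=near(W,(.518,-.341),.13);S=Q[(Q[:,2]>.012)&(Q[:,2]<.03)]
print(cv2.minAreaRect((S[:,:2]*1000).astype(np.float32)))
```

```text
cur [0.6108 0.2011 0.1284] yaw 61.8 q [18. 17. 13. 86.  0. 46.] F [ 0.1  0.4 -4.3] op 0.0179 t 4.90
 yaw 90.0 d 28.2 shift [  -1.6 -521.5  174.5] rv [-0.4924 -0.     -0.    ] q6 est [-33. 126.] rows~ 11
 yaw 270.0 d -151.8 shift [  -1.6 -521.5  174.5] rv [ 2.6492 -0.      0.    ] q6 est [147. -54.] rows~ 18
((518.702392578125, -341.35125732421875), (98.77243041992188, 165.04412841796875), 89.304931640625)
```

View pics/w2.png

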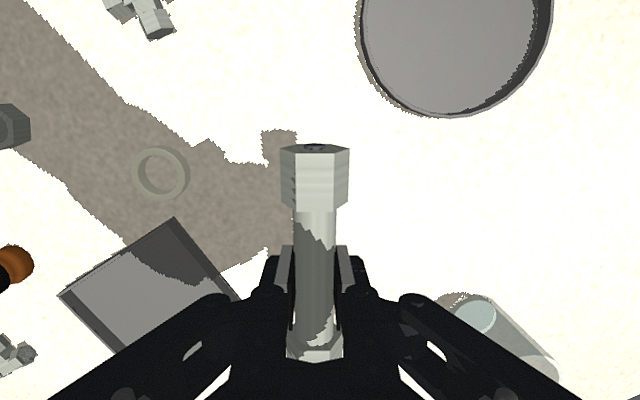

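View pics/s2.png

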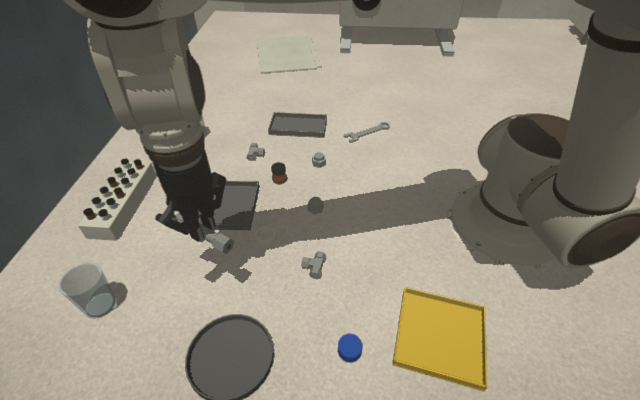

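The column is held level; the wrist view shows it between the pads at (315,260), and the side view shows it clear of the bench. Moving it to the oblong tray.

Request:
apply_moves(
  rows=[
    [[-2,-522,174,-0.492,0,0,0],[-2,-522,174,-0.492,0,0,0],[-2,-522,174,-0.492,0,0,0],[-2,-522,174,-0.492,0,0,0],[-2,-522,174,-0.492,0,0,0],[-2,-522,174,-0.492,0,0,0],[-2,-522,174,-0.492,0,0,0],[-2,-522,174,-0.492,0,0,0],[-2,-522,174,-0.492,0,0,0],[-2,-522,174,-0.492,0,0,0],[-2,-522,174,-0.492,0,0,0],[-2,-522,174,-0.492,0,0,0],[-2,-522,174,-0.492,0,0,0],[-2,-522,174,-0.492,0,0,0],[-2,-522,174,-0.492,0,0,0],[-2,-522,174,-0.492,0,0,0],[-2,-522,174,-0.492,0,0,0]],
  ],
)

```text
time: 6.6
ee_pos: [0.5177, -0.3403, 0.1306]
tcp_rot: [-11.6, 90.0, -11.6]
wrist_force: [-0.7, -0.1, -3.3]
opening: 0.0178
```

Run:
```python
from look import *
p=look('wrist','w3');o=get_obs()
go(o,(.518,-.341,.008),90)
W=cloud(p)
Q=near(W,(.518,-.341),.13);S=Q[(Q[:,2]>.012)&(Q[:,2]<.03)]
print(cv2.minAreaRect((S[:,:2]*1000).astype(np.float32)))
```

```text
cur [ 0.5177 -0.3405  0.1306] yaw 90.0 q [-33.  14.   9.  85.   0. -33.] F [-0.3 -0.1 -2.2] op 0.0180 t 6.65
 yaw 90.0 d -0.0 shift [122.6  -0.5   0.3] rv [0.0007 0.0002 0.0001] q6 est [-33. -33.] rows~ 3
 yaw 270.0 d 180.0 shift [122.6  -0.5   0.3] rv [-3.1409e+00 -2.0000e-04  4.0000e-04] q6 est [-213.  147.] rows~ 21
((515.177734375, -341.38824462890625), (95.86905670166016, 157.5887451171875), 89.73924255371094)
```

View pics/w3.png

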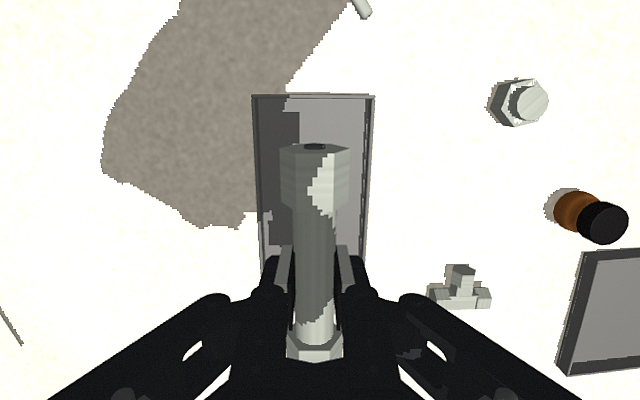

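The oblong tray at (313,180) is aligned with the column. Lowering.

Request:
apply_moves(
  rows=[
    [[45,0,0,0,0,0,0],[85,0,0,0,0,0,0],[108,0,0,0,0,0,0],[116,0,0,0,0,0,0],[119,0,0,0,0,0,0],[121,0,0,0,0,0,0],[122,0,0,0,0,0,0],[122,0,0,0,0,0,0]],
  ],
)

```text
time: 7.45
ee_pos: [0.5183, -0.3409, 0.0098]
tcp_rot: [-31.7, 89.9, -31.7]
wrist_force: [0.6, -0.1, -3.2]
opening: 0.0183
```

Request:
apply_moves(
  rows=[
    [[1,0,0,0,0,0,0],[2,0,0,0,0,0,0],[2,0,0,0,0,0,0]],
  ],
)

```text
time: 7.75
ee_pos: [0.5187, -0.3411, 0.0085]
tcp_rot: [-32.3, 89.8, -32.3]
wrist_force: [-0.0, -0.7, 1.2]
opening: 0.0178
```

Request:
apply_moves(
  rows=[
    [[0,0,0,0,0,0,0.45],[0,0,0,0,0,0,0.45],[0,0,0,0,0,0,0.45],[0,0,0,0,0,0,0.45],[0,0,0,0,0,0,0.45],[-5,0,0,0,0,0,0.45],[-15,0,0,0,0,0,0.45],[-40,0,0,0,0,0,0.45],[-80,0,0,0,0,0,0.45],[-120,0,0,0,0,0,0.45],[-120,0,0,0,0,0,0.45],[-120,0,0,0,0,0,0.45]],
  ],
)

```text
time: 8.95
ee_pos: [0.519, -0.3413, 0.1305]
tcp_rot: [-33.2, 89.6, -33.1]
wrist_force: [-1.0, -0.5, -0.4]
opening: 0.0385
```

Run:
```python
from look import *
p=look('wrist','w4');o=get_obs()
# tee2: run along y? branch toward -x
for n in ['top0','w4']:
    W=cloud(pickle.load(open(f'pics/{n}.pkl','rb')))
    print(n);meas(W,(.614,-.197),.045);meas(W,(.42,.161),.045);meas(W,(.518,-.341),.071,.02)
go(o,(.62,-.197,.13),90)
```

```text
top0
307 med bench 0.0000 top 0.0220 mean [ 0.6162 -0.1971  0.0167] rect [ 614.1 -197.4] [44.9 55.6] 0.4 pca 90.2
319 med bench -0.0001 top 0.0229 mean [0.4187 0.1601 0.0172] rect [423.2 160.4] [54.7 43.7] 81.2 pca 83.5
few 15
w4
1384 med bench -0.0002 top 0.0207 mean [ 0.613  -0.1959  0.0162] rect [ 613.2 -197.1] [55.1 41. ] 87.5 pca 59.7
few 0
3450 med bench 0.0024 top 0.0295 mean [ 0.5155 -0.3406  0.0254] rect [ 519.4 -340.6] [120.5  25.4] 0.1 pca 179.9
cur [ 0.5184 -0.341   0.1289] yaw 90.0 q [-33.  14.   9.  85.   0. -33.] F [-0.4  0.8 -1.1] op 0.0383 t 9.00
 yaw 90.0 d -0.0 shift [ -1.  143.9 101.7] rv [0.0007 0.0034 0.0022] q6 est [-18. -49.] rows~ 4
 yaw 270.0 d 180.0 shift [ -1.  143.9 101.7] rv [-3.1408 -0.0034  0.0053] q6 est [-198.  131.] rows~ 21
```

View pics/w4.png

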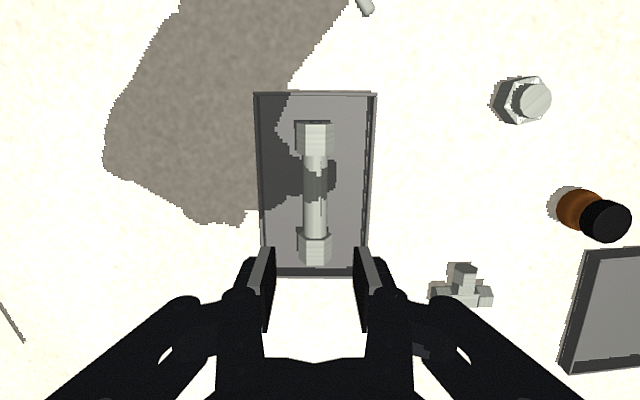

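The column lies flat and centred in the oblong tray at (313,190). Next is the first tee, seen at (460,287).

Request:
apply_moves(
  rows=[
    [[0,144,106,0,0,0,1],[0,144,106,0,0,0,1],[0,144,106,0,0,0,1],[0,144,106,0,0,0,1],[0,144,106,0,0,0,1],[0,144,106,0,0,0,1],[0,144,106,0,0,0,1],[0,144,106,0,0,0,1]],
  ],
)

```text
time: 9.8
ee_pos: [0.6236, -0.1979, 0.1287]
tcp_rot: [-36.9, 89.8, -36.9]
wrist_force: [-0.4, 0.5, 0.1]
opening: 0.0854
```

```bash
cat >> look.py <<'E'
def tee(W,c,t=.006,zb=0):
    Q=near(W,c,.05);Q=Q[Q[:,2]<.05];S=Q[Q[:,2]>t][:,:2]
    # fit tee silhouette: maximise overlap
    from scipy.optimize import minimize
    best=None
    H=np.zeros((120,120),np.float32)
    ij=((S-np.array(c))*1000+60).astype(int); k=((ij>=0)&(ij<120)).all(1); H[ij[k,0],ij[k,1]]=1
    H=cv2.morphologyEx(H,cv2.MORPH_CLOSE,np.ones((5,5)))
    g=(np.indices((120,120)).reshape(2,-1).T+.5-60)
    Hf=cv2.GaussianBlur(H,(0,0),1).ravel()
    def model(p):
        a=np.radians(p[2]); d=g-p[:2]; x=d[:,0]*np.cos(a)+d[:,1]*np.sin(a); y=-d[:,0]*np.sin(a)+d[:,1]*np.cos(a)
        s=lambda v:1/(1+np.exp(-np.clip(v,-20,20)))
        b=lambda u,v,u0,u1,v0,v1:s(u-u0)*s(u1-u)*s(v-v0)*s(v1-v)
        m=np.maximum.reduce([b(x,y,-27,-13,-11.5,11.5),b(x,y,13,27,-11.5,11.5),b(x,y,-27,27,-8,8),b(x,y,-8,8,0,32),b(x,y,-11.5,11.5,18,32)])
        return m
    f=lambda p:((model(p)-Hf)**2).sum()
    for a in range(-180,180,30):
        m=ij[k].mean(0)-60
        p0=[m[0]+8*np.sin(np.radians(a)),m[1]-8*np.cos(np.radians(a)),a]
        r=minimize(f,p0,method='Nelder-Mead',options=dict(maxiter=150,initial_simplex=np.array(p0)+np.array([[0,0,0],[4,0,0],[0,4,0],[0,0,15]])))
        if best is None or r.fun<best.fun: best=r
    print('tee x,y %.4f %.4f yaw %.1f'%(c[0]+best.x[0]/1000,c[1]+best.x[1]/1000,best.x[2]),'cost %.0f of %.0f'%(best.fun,H.sum()))
    return best
E
python3 - <<'E'
from look import *
p=look('wrist','w5');o=get_obs();W=cloud(p)
meas(W,(.614,-.197),.045); tee(W,(.614,-.197))
W0=cloud(pickle.load(open('pics/top0.pkl','rb')));tee(W0,(.614,-.197));tee(W0,(.42,.161))
go(o,(.6245,-.197,.003),90)
E
```

```text
2179 med bench -0.0005 top 0.0203 mean [ 0.6173 -0.1966  0.0169] rect [ 615.6 -196.9] [43.3 54.1] 1.3 pca 90.0
tee x,y 0.6254 -0.1967 yaw 90.8 cost 43 of 1602
tee x,y 0.6239 -0.1976 yaw 90.7 cost 54 of 1460
tee x,y 0.4127 0.1615 yaw -98.7 cost 31 of 1470
cur [ 0.6237 -0.1979  0.1289] yaw 90.0 q [-18.  18.  14.  86.  -0. -18.] F [ 0.5  0.7 -0.9] op 0.0854 t 9.85
 yaw 90.0 d 0.0 shift [125.9   1.2   0.4] rv [-0.0008  0.0031  0.0021] q6 est [-18. -18.] rows~ 3
 yaw 270.0 d -180.0 shift [125.9   1.2   0.4] rv [ 3.1408  0.0033 -0.0048] q6 est [ 162. -198.] rows~ 21
```

View pics/w5.png

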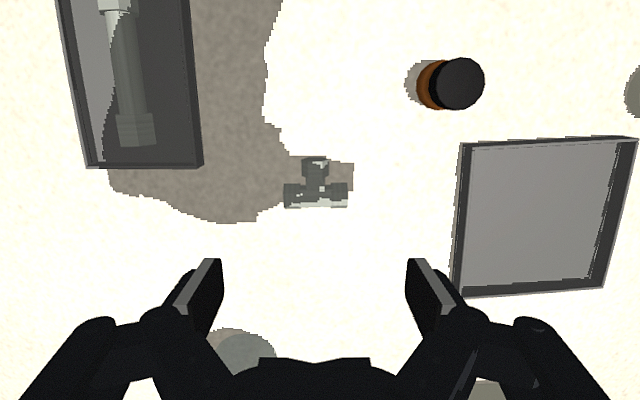

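Run:
```python
from look import *
W=cloud(pickle.load(open('pics/top0.pkl','rb')))
for n,c in (('bottle',(.76,-.25)),('beaker',(.78,.25)),('rack',(.85,0))):
    Q=near(W,c,.15);S=Q[Q[:,2]>.03]
    print(n,S.min(0).round(3),S.max(0).round(3))
```

```text
bottle [ 0.777 -0.304  0.03 ] [ 0.845 -0.236  0.143]
beaker [0.777 0.119 0.03 ] [0.864 0.315 0.094]
rack [ 0.85  -0.091  0.03 ] [0.915 0.13  0.069]
```

The tee at (316,190) is centred on the jaws, its run lies along them, and nothing else is near. Grasping end to end.

Request:
apply_moves(
  rows=[
    [[45,1,1,-0.014,0,0,1],[85,1,1,-0.014,0,0,1],[110,1,1,-0.014,0,0,1],[121,1,1,-0.014,0,0,1],[126,1,1,-0.014,0,0,1],[126,1,1,-0.014,0,0,1],[126,1,1,-0.014,0,0,0.3],[126,1,1,-0.014,0,0,0.3],[126,1,1,-0.014,0,0,0.3],[126,1,1,-0.014,0,0,0.3],[126,1,1,-0.014,0,0,0.3],[126,1,1,-0.014,0,0,0.3],[126,1,1,-0.014,0,0,0.3],[126,1,1,-0.014,0,0,0.3]],
  ],
  newtons=50,
)

```text
time: 11.25
ee_pos: [0.626, -0.1975, 0.0048]
tcp_rot: [-28.8, 89.6, -28.1]
wrist_force: [-0.5, -0.0, 5.9]
opening: 0.0526
```

Request:
apply_moves(
  rows=[
    [[-20,0,0,0,0,0,0.3],[-50,0,0,0,0,0,0.3],[-95,0,0,0,0,0,0.3],[-125,0,0,0,0,0,0.3],[-125,0,0,0,0,0,0.3],[-125,0,0,0,0,0,0.3]],
  ],
)

```text
time: 11.85
ee_pos: [0.6257, -0.1972, 0.1304]
tcp_rot: [-26.7, 89.5, -25.9]
wrist_force: [-0.4, -0.6, -2.1]
opening: 0.0524
```

Run:
```python
from look import *
p=look('wrist','w6');o=get_obs();W=cloud(p)
Q=near(W,(.649,.007),.12);S=Q[(Q[:,2]>.012)&(Q[:,2]<.03)]
print(cv2.minAreaRect((S[:,:2]*1000).astype(np.float32)))
go(o,(.690,.0096,.13),93.7)
```

```text
((638.6322021484375, 5.806922912597656), (170.69973754882812, 148.1140594482422), 3.761042356491089)
cur [ 0.6251 -0.197   0.129 ] yaw 90.8 q [-17.  18.  14.  86.  -0. -18.] F [-0.1  0.4 -1.2] op 0.0528 t 11.90
 yaw 93.7 d 2.9 shift [ -1.3 205.7  67.7] rv [-0.0512  0.0048  0.003 ] q6 est [ -3. -34.] rows~ 5
 yaw 273.7 d -177.1 shift [ -1.3 205.7  67.7] rv [ 3.0903  0.0046 -0.0075] q6 est [ 177. -214.] rows~ 21
```

View pics/w6.png

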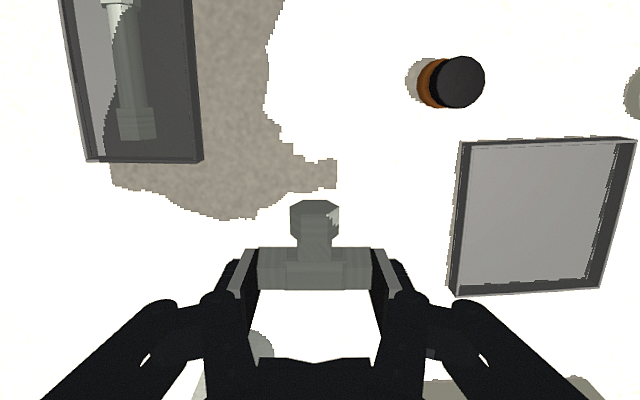

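The tee is held level at (315,268), branch toward the robot, and the square tray is at right (545,215). Carrying it to the tray's far half.

Request:
apply_moves(
  rows=[
    [[-1,206,68,-0.051,0.005,0.003,0.3],[-1,206,68,-0.051,0.005,0.003,0.3],[-1,206,68,-0.051,0.005,0.003,0.3],[-1,206,68,-0.051,0.005,0.003,0.3],[-1,206,68,-0.051,0.005,0.003,0.3],[-1,206,68,-0.051,0.005,0.003,0.3],[-1,206,68,-0.051,0.005,0.003,0.3],[-1,206,68,-0.051,0.005,0.003,0.3],[-1,206,68,-0.051,0.005,0.003,0.3]],
  ],
)

```text
time: 12.8
ee_pos: [0.69, 0.0083, 0.1296]
tcp_rot: [-166.3, 90.0, -162.7]
wrist_force: [0.0, 0.3, -1.5]
opening: 0.0528
```

Run:
```python
from look import *
p=look('wrist','w7');o=get_obs()
go(o,(.690,.0096,.008),93.7)
```

```text
cur [0.6901 0.0085 0.1298] yaw 93.6 q [ 1. 24. 22. 88. -0. -3.] F [-0.   0.1 -1.9] op 0.0524 t 12.85
 yaw 93.7 d 0.1 shift [121.8   1.1  -0. ] rv [-0.002  -0.0002  0.0001] q6 est [-3. -3.] rows~ 3
 yaw 273.7 d -179.9 shift [121.8   1.1  -0. ] rv [3.1396e+00 1.0000e-04 4.0000e-04] q6 est [ 177. -183.] rows~ 21
```

View pics/w7.png

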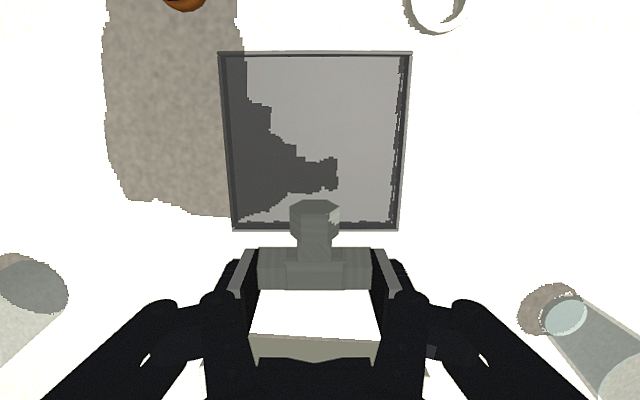

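The tee is lined up over the tray, whose sides show at columns 225 and 405.

Request:
apply_moves(
  rows=[
    [[45,1,0,0,0,0,0.3],[85,1,0,0,0,0,0.3],[108,1,0,0,0,0,0.3],[116,1,0,0,0,0,0.3],[119,1,0,0,0,0,0.3],[121,1,0,0,0,0,0.3],[122,1,0,0,0,0,0.3],[122,1,0,0,0,0,0.3]],
  ],
)

```text
time: 13.65
ee_pos: [0.6907, 0.0095, 0.009]
tcp_rot: [-4.7, 89.9, -1.1]
wrist_force: [-0.1, -0.2, -1.2]
opening: 0.0526
```

Request:
apply_moves(
  rows=[
    [[1,0,0,0,0,0,0.3],[2,0,0,0,0,0,0.3],[2,0,0,0,0,0,0.3]],
  ],
)

```text
time: 13.95
ee_pos: [0.6912, 0.0095, 0.0078]
tcp_rot: [-4.2, 89.8, -0.6]
wrist_force: [-0.7, 0.8, 2.5]
opening: 0.0525
```

Contact. Release and rise.

Request:
apply_moves(
  rows=[
    [[0,0,0,0,0,0,0.76],[0,0,0,0,0,0,0.76],[0,0,0,0,0,0,0.76],[0,0,0,0,0,0,0.76],[-5,0,0,0,0,0,0.76],[-15,0,0,0,0,0,0.76],[-40,0,0,0,0,0,0.76],[-80,0,0,0,0,0,0.76],[-120,0,0,0,0,0,0.76],[-120,0,0,0,0,0,0.76],[-120,0,0,0,0,0,0.76]],
  ],
)

```text
time: 15.05
ee_pos: [0.6916, 0.0095, 0.13]
tcp_rot: [-3.9, 89.6, -0.3]
wrist_force: [-0.0, -0.2, -0.5]
opening: 0.0648
```

Run:
```python
from look import *
p=look('wrist','w8');o=get_obs();W=cloud(p)
tee(W,(.68,.009),.014)
go(o,(.4127,.1615,.13),-98.7)
```

```text
tee x,y 0.6905 0.0101 yaw 93.4 cost 188 of 1723
cur [0.6909 0.0095 0.1282] yaw 93.6 q [ 1. 24. 21. 87. -0. -3.] F [-0.4  0.5 -0.6] op 0.0649 t 15.10
 yaw 261.3 d 167.7 shift [  -2.8  169.1 -268.1] rv [-2.9271e+00  2.0000e-04  5.2000e-03] q6 est [-150.  144.] rows~ 20
 yaw 81.3 d -12.3 shift [  -2.8  169.1 -268.1] rv [ 2.145e-01  3.600e-03 -1.000e-04] q6 est [ 30. -36.] rows~ 7
```

View pics/w8.png

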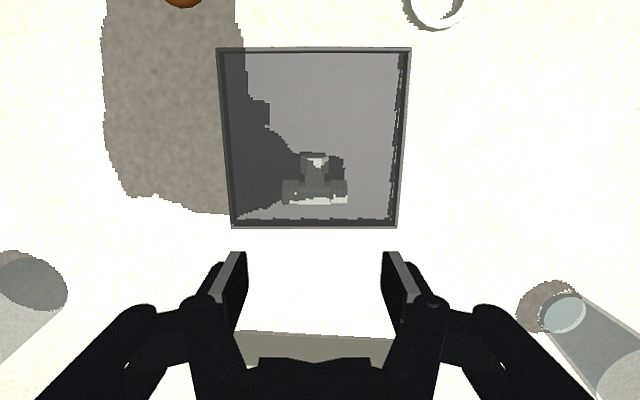

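The first tee is flat in the tray at (315,185), inside the walls. On to the second tee.

Request:
apply_moves(
  rows=[
    [[-3,169,-268,0.214,0.004,0,1],[-3,169,-268,0.214,0.004,0,1],[-3,169,-268,0.214,0.004,0,1],[-3,169,-268,0.214,0.004,0,1],[-3,169,-268,0.214,0.004,0,1],[-3,169,-268,0.214,0.004,0,1],[-3,169,-268,0.214,0.004,0,1],[-3,169,-268,0.214,0.004,0,1],[-3,169,-268,0.214,0.004,0,1],[-3,169,-268,0.214,0.004,0,1],[-3,169,-268,0.214,0.004,0,1]],
  ],
)

```text
time: 16.2
ee_pos: [0.4136, 0.1608, 0.1298]
tcp_rot: [-156.9, 89.9, -165.6]
wrist_force: [0.6, 1.2, -0.3]
opening: 0.0851
```

Run:
```python
from look import *
p=look('wrist','w9');o=get_obs();W=cloud(p)
meas(W,(.42,.161),.045);b=tee(W,(.42,.161))
go(o,(.42+b.x[0]/1000,.161+b.x[1]/1000,.003),b.x[2])
```

```text
2165 med bench -0.0006 top 0.0203 mean [0.4174 0.1628 0.0168] rect [423. 162.] [53.9 44.1] 81.8 pca 82.5
tee x,y 0.4126 0.1636 yaw -98.9 cost 34 of 1609
cur [0.4135 0.1609 0.1298] yaw 81.3 q [ 21. -10. -16.  85.   0.  30.] F [ 0.2  0.2 -0.4] op 0.0855 t 16.25
 yaw 261.1 d 179.8 shift [126.8   2.6  -1.1] rv [-3.1384e+00 -7.0000e-04 -1.8000e-03] q6 est [-149.  209.] rows~ 21
 yaw 81.1 d -0.2 shift [126.8   2.6  -1.1] rv [ 0.0032 -0.0012  0.0005] q6 est [31. 29.] rows~ 3
```

View pics/w9.png

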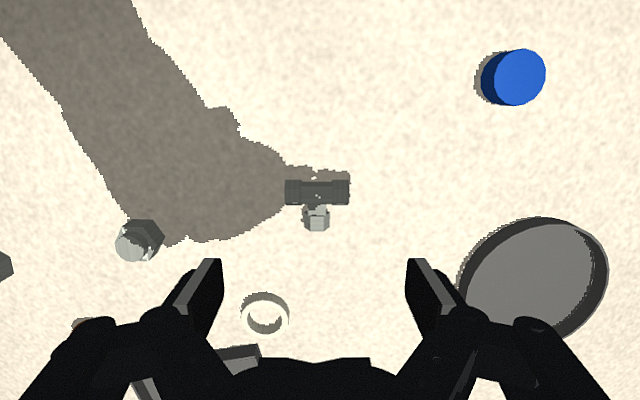

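The second tee is at (317,192), run along the jaws and branch away from the robot. No obstacles.

Request:
apply_moves(
  rows=[
    [[45,2,-1,0,0,0,1],[85,2,-1,0,0,0,1],[110,2,-1,0,0,0,1],[121,2,-1,0,0,0,1],[126,2,-1,0,0,0,1],[126,2,-1,0,0,0,1],[126,2,-1,0,0,0,0.3],[126,2,-1,0,0,0,0.3],[126,2,-1,0,0,0,0.3],[126,2,-1,0,0,0,0.3],[126,2,-1,0,0,0,0.3],[126,2,-1,0,0,0,0.3],[126,2,-1,0,0,0,0.3],[126,2,-1,0,0,0,0.3]],
  ],
)

```text
time: 17.65
ee_pos: [0.4135, 0.1632, 0.0053]
tcp_rot: [34.0, 89.9, 25.2]
wrist_force: [-1.5, -0.3, 6.0]
opening: 0.0525
```

Request:
apply_moves(
  rows=[
    [[-20,0,0,0,0,0,0.3],[-50,0,0,0,0,0,0.3],[-95,0,0,0,0,0,0.3],[-125,0,0,0,0,0,0.3],[-125,0,0,0,0,0,0.3],[-125,0,0,0,0,0,0.3]],
  ],
)

```text
time: 18.25
ee_pos: [0.4138, 0.1634, 0.1309]
tcp_rot: [31.7, 89.8, 23.0]
wrist_force: [-0.2, -0.5, -3.1]
opening: 0.0522
```

Run:
```python
from look import *
p=look('wrist','w10');o=get_obs();W=cloud(p)
a=np.radians(3.7)
go(o,(.649-.041*np.cos(a),.007-.041*np.sin(a),.13),93.7)
```

```text
cur [0.4132 0.1632 0.1298] yaw 81.3 q [ 22. -10. -16.  84.   0.  30.] F [ 0.1  0.  -3.1] op 0.0524 t 18.30
 yaw 93.7 d 12.4 shift [-1.000e-01 -1.273e+02  2.168e+02] rv [-0.2172  0.0006 -0.0004] q6 est [-3. 64.] rows~ 6
 yaw 273.7 d -167.6 shift [-1.000e-01 -1.273e+02  2.168e+02] rv [ 2.9244e+00 -5.0000e-04 -9.0000e-04] q6 est [ 177. -116.] rows~ 20
```

View pics/w10.png

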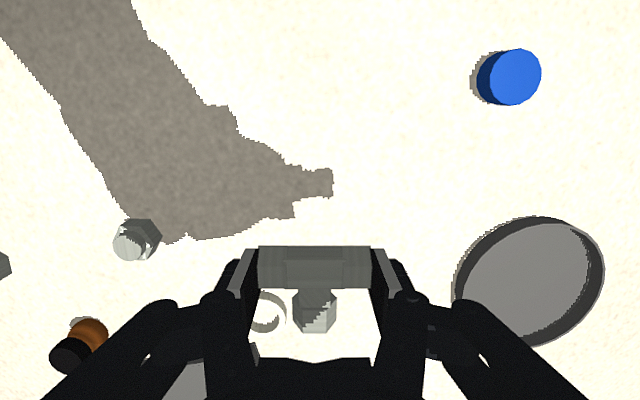

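The tee is held at (315,268). Moving to the tray's near half.

Request:
apply_moves(
  rows=[
    [[0,-127,217,-0.217,0,0,0.3],[0,-127,217,-0.217,0,0,0.3],[0,-127,217,-0.217,0,0,0.3],[0,-127,217,-0.217,0,0,0.3],[0,-127,217,-0.217,0,0,0.3],[0,-127,217,-0.217,0,0,0.3],[0,-127,217,-0.217,0,0,0.3],[0,-127,217,-0.217,0,0,0.3],[0,-127,217,-0.217,0,0,0.3],[0,-127,217,-0.217,0,0,0.3]],
  ],
)

```text
time: 19.3
ee_pos: [0.6077, 0.0056, 0.1303]
tcp_rot: [16.4, 89.9, 20.1]
wrist_force: [0.4, -0.1, -1.8]
opening: 0.0524
```

Run:
```python
from look import *
p=look('wrist','w11');look('side','s11');o=get_obs()
a=np.radians(3.7)
go(o,(.649-.041*np.cos(a),.007-.041*np.sin(a),.0083),93.7)
```

```text
cur [0.608  0.0053 0.1304] yaw 93.7 q [ 0. 12.  7. 85.  0. -3.] F [ 0.4 -0.1 -0.8] op 0.0526 t 19.40
 yaw 93.7 d -0.0 shift [122.1  -1.   -0.2] rv [ 0.0008  0.0014 -0.0003] q6 est [-3. -3.] rows~ 3
 yaw 273.7 d 180.0 shift [122.1  -1.   -0.2] rv [-3.1408e+00  5.0000e-04  2.2000e-03] q6 est [-183.  177.] rows~ 21
```

View pics/s11.png

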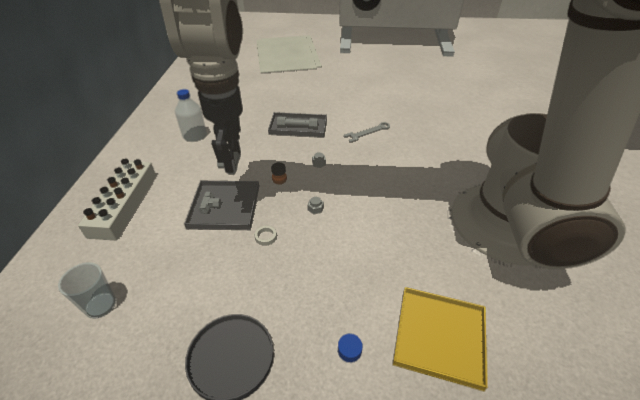

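The side view shows the column in its tray (297,124), the first tee in the square tray (208,203), and jar and tape roll untouched. Lowering.

Request:
apply_moves(
  rows=[
    [[45,-1,0,0,0,0,0.3],[85,-1,0,0,0,0,0.3],[108,-1,0,0,0,0,0.3],[116,-1,0,0,0,0,0.3],[119,-1,0,0,0,0,0.3],[121,-1,0,0,0,0,0.3],[122,-1,0,0,0,0,0.3],[123,-1,0,0,0,0,0.3],[123,-1,0,0,0,0,0.3]],
  ],
)

```text
time: 20.3
ee_pos: [0.6089, 0.0044, 0.0084]
tcp_rot: [4.3, 89.8, 8.1]
wrist_force: [0.3, 0.1, 0.8]
opening: 0.0527
```

Request:
apply_moves(
  rows=[
    [[1,0,0,0,0,0,0.3],[1,0,0,0,0,0,0.3],[0,0,0,0,0,0,0.76],[0,0,0,0,0,0,0.76],[0,0,0,0,0,0,0.76],[0,0,0,0,0,0,0.76],[-5,0,0,0,0,0,0.76],[-15,0,0,0,0,0,0.76],[-40,0,0,0,0,0,0.76],[-80,0,0,0,0,0,0.76],[-120,0,0,0,0,0,0.76],[-120,0,0,0,0,0,0.76],[-120,0,0,0,0,0,0.76]],
  ],
)

```text
time: 21.6
ee_pos: [0.6093, 0.0043, 0.1304]
tcp_rot: [0.5, 89.6, 4.3]
wrist_force: [-0.0, 0.1, -0.7]
opening: 0.0648
```

Run:
```python
from look import *
p=look('wrist','w12');o=get_obs();W=cloud(p)
tee(W,(.618,.004),.014)
go(o,(.4325,-.002,.15),90)
```

```text
tee x,y 0.6083 0.0052 yaw -86.4 cost 345 of 1971
cur [0.6086 0.0044 0.1288] yaw 93.7 q [ 0. 12.  7. 84.  0. -3.] F [-0.   0.7  0.2] op 0.0648 t 21.65
 yaw 90.0 d -3.7 shift [ -21.9    5.2 -176.1] rv [ 0.0654  0.0038 -0.0003] q6 est [-0. -6.] rows~ 4
 yaw 270.0 d 176.3 shift [ -21.9    5.2 -176.1] rv [-3.0762e+00  5.0000e-04  5.8000e-03] q6 est [-180.  174.] rows~ 21
```

View pics/w12.png

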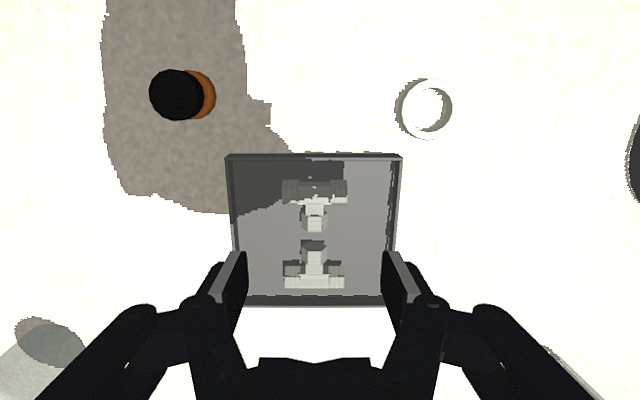

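Both tees lie flat in the square tray at (315,195) and (315,270), with a gap between them and clear of the walls. Next the middle cap.

Request:
apply_moves(
  rows=[
    [[-2,5,-176,0.065,0.004,0,1],[-2,5,-176,0.065,0.004,0,1],[-2,5,-176,0.065,0.004,0,1],[-2,5,-176,0.065,0.004,0,1],[-2,5,-176,0.065,0.004,0,1],[-2,5,-176,0.065,0.004,0,1],[-2,5,-176,0.065,0.004,0,1],[-2,5,-176,0.065,0.004,0,1]],
  ],
)

```text
time: 22.45
ee_pos: [0.4333, -0.0021, 0.1296]
tcp_rot: [164.8, 89.9, 164.8]
wrist_force: [0.1, 1.5, 0.4]
opening: 0.0852
```

```bash
cat >> look.py <<'E'
def cap(W,c):
    Q=near(W,c,.035);Q=Q[(Q[:,2]<.05)]
    T=Q[Q[:,2]>.024]; c1=T.mean(0)
    (cc,rr)=cv2.minEnclosingCircle((T[:,:2]*1000).astype(np.float32))
    S=Q[(Q[:,2]>.014)&(Q[:,2]<.0205)]
    # hexagon flats direction: for angle a, extent of all points above .01 (incl. collar) in 6 directions
    A=Q[(Q[:,2]>.012)&(Q[:,2]<.021)][:,:2]*1000
    hull=cv2.convexHull(A.astype(np.float32))[:,0]
    best=[]
    for a in np.arange(0,60,1.):
        w=[]
        for k in range(3):
            d=np.array([np.cos(np.radians(a+60*k)),np.sin(np.radians(a+60*k))]); pr=hull@d; w.append(pr.max()-pr.min())
        best.append((sum(w),a,np.round(w,1)))
    best.sort(key=lambda t:t[0])
    print('cap top',c1.round(4),len(T),'circ',np.round(cc,1),round(rr,1),'side rect',cv2.minAreaRect(A.astype(np.float32)),'flat normals',best[:3],'worst',best[-1])
E
python3 - <<'E'
from look import *
p=look('wrist','w13');o=get_obs();W=cloud(p)
cap(W,(.4325,-.002));cap(W,(.4395,-.17))
go(o,(.4325,-.002,.005),90)
im=p['pixels'][:,:,::-1]
(u,v)=proj(p,[.4325,-.002,.02])[0].astype(int); print(u,v)
cv2.imwrite('pics/c13.png',cv2.resize(im[v-40:v+40,u-50:u+50],(600,480),interpolation=2))
E
```

```text
cap top [ 0.4327 -0.0046  0.0273] 755 circ [433.2  -4.4] 13.1 side rect ((433.21429443359375, -4.770229339599609), (38.50809860229492, 34.168025970458984), 79.1761245727539) flat normals [(np.float64(102.82355007182261), np.float64(50.0), array([34.3, 34.2, 34.3])), (np.float64(103.02892056443417), np.float64(49.0), array([34.5, 34.3, 34.2])), (np.float64(103.31159783143829), np.float64(51.0), array([34.4, 34.3, 34.6]))] worst (np.float64(116.39277020149073), np.float64(20.0), array([39.3, 38.5, 38.6]))
cap top [ 0.4402 -0.1732  0.027 ] 712 circ [ 440.1 -173.7] 13.5 side rect ((439.99200439453125, -170.3808135986328), (34.08806610107422, 33.903255462646484), 15.59032154083252) flat normals [(np.float64(105.37758059732806), np.float64(15.0), array([34.1, 35.2, 36.2])), (np.float64(105.64583072049456), np.float64(16.0), array([34.2, 35. , 36.4])), (np.float64(105.73684853833187), np.float64(14.0), array([34.3, 35.3, 36.2]))] worst (np.float64(113.77180075406861), np.float64(38.0), array([38.8, 35. , 40. ]))
cur [ 0.4332 -0.0021  0.1296] yaw 90.0 q [ -0. -12. -17.  85.   0.  -0.] F [ 0.2 -0.3 -0.1] op 0.0853 t 22.50
 yaw 90.0 d -0.0 shift [ 1.246e+02  1.000e-01 -5.000e-01] rv [ 0.0005 -0.0013 -0.0003] q6 est [-0. -0.] rows~ 3
 yaw 270.0 d 180.0 shift [ 1.246e+02  1.000e-01 -5.000e-01] rv [-3.1411e+00  5.0000e-04 -2.0000e-03] q6 est [-180.  180.] rows~ 21
313 195
```

View pics/w13.png

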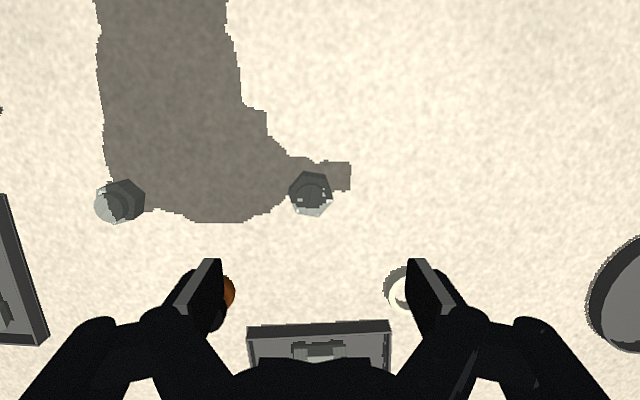

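View pics/c13.png

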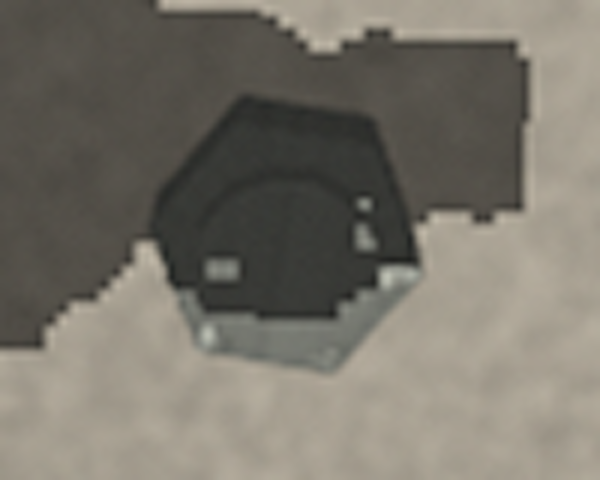

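The middle cap at (311,193) is a hexagon with flat normals at 50/110/170°. I'll grip it at 110°.

Request:
apply_moves(
  rows=[
    [[30,-2.5,0,-0.349,0,0,1],[60,-2.5,0,-0.349,0,0,1],[85,-2.5,0,-0.349,0,0,1],[110,-2.5,0,-0.349,0,0,1],[121,-2.5,0,-0.349,0,0,1],[126,-2.5,0,-0.349,0,0,1],[126,-2.5,0,-0.349,0,0,1],[126,-2.5,0,-0.349,0,0,0.1],[126,-2.5,0,-0.349,0,0,0.1],[126,-2.5,0,-0.349,0,0,0.1],[126,-2.5,0,-0.349,0,0,0.1],[126,-2.5,0,-0.349,0,0,0.1],[126,-2.5,0,-0.349,0,0,0.1],[126,-2.5,0,-0.349,0,0,0.1],[126,-2.5,0,-0.349,0,0,0.1],[126,-2.5,0,-0.349,0,0,0.1],[126,-2.5,0,-0.349,0,0,0.1]],
  ],
)

```text
time: 24.2
ee_pos: [0.4336, -0.0046, 0.0045]
tcp_rot: [38.4, 90.0, 58.5]
wrist_force: [-1.5, -0.6, 5.8]
opening: 0.0327
```

Request:
apply_moves(
  rows=[
    [[-20,0,0,0,0,0,0.1],[-50,0,0,0,0,0,0.1],[-95,0,0,0,0,0,0.1],[-125,0,0,0,0,0,0.1],[-125,0,0,0,0,0,0.1],[-125,0,0,0,0,0,0.1]],
  ],
)

```text
time: 24.8
ee_pos: [0.4338, -0.0046, 0.1296]
tcp_rot: [-1.9, 89.9, 18.1]
wrist_force: [0.2, 0.1, -1.3]
opening: 0.0325
```

Run:
```python
from look import *
p=look('wrist','w14');o=get_obs();W=cloud(p)
u=np.array([.542,.3587])
go(o,(.542-.032,.3587,.13),90)
W=cloud(pickle.load(open('pics/w1.pkl','rb')))
Q=near(W,(.543,.359),.1);S=Q[(Q[:,2]>.014)&(Q[:,2]<.025)]
print(cv2.minEnclosingCircle((S[:,:2]*1000).astype(np.float32)))
for n in ('top0','side0'):
    W=cloud(pickle.load(open(f'pics/{n}.pkl','rb')))
    Q=near(W,(.543,.359),.1);S=Q[(Q[:,2]>.012)&(Q[:,2]<.025)]
    print(cv2.minEnclosingCircle((S[:,:2]*1000).astype(np.float32)))
```

```text
cur [ 0.4333 -0.0046  0.1286] yaw 110.0 q [ -1. -12. -17.  85.   0. -21.] F [ 0.1 -0.  -1.9] op 0.0325 t 24.85
 yaw 90.0 d -20.0 shift [ -1.4 315.1 196.5] rv [ 0.3495 -0.0007 -0.0005] q6 est [ 35. -76.] rows~ 8
 yaw 270.0 d 160.0 shift [ -1.4 315.1 196.5] rv [-2.7921e+00  7.0000e-04 -1.0000e-03] q6 est [-145.  104.] rows~ 19
((543.3606567382812, 359.4574279785156), 72.22740936279297)
((542.1195068359375, 358.9893493652344), 72.73968505859375)
((541.1519775390625, 359.3760986328125), 72.60299682617188)
```

View pics/w14.png

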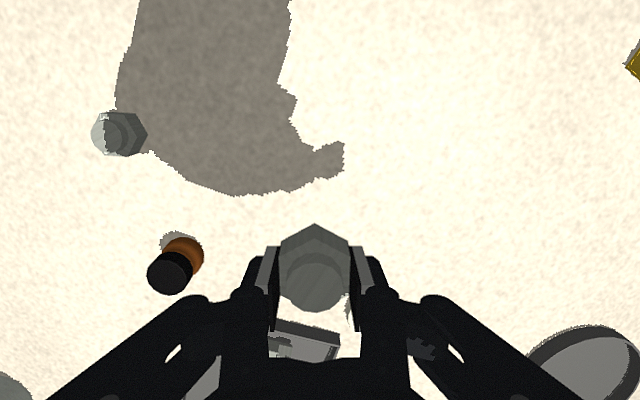

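The cap is held at (315,268); the dish fits to centre (0.542, 0.359). Carrying it to the dish's far half.

Run:
```python
from look import *
go(get_obs(),(.572,.359,.13),90)
```

```text
cur [ 0.4333 -0.0046  0.1286] yaw 110.0 q [ -1. -12. -17.  85.   0. -21.] F [ 0.1 -0.  -1.9] op 0.0325 t 24.85
 yaw 90.0 d -20.0 shift [ -1.4 294.1 254.9] rv [ 0.3495 -0.0007 -0.0005] q6 est [ 32. -73.] rows~ 8
 yaw 270.0 d 160.0 shift [ -1.4 294.1 254.9] rv [-2.7921e+00  7.0000e-04 -1.0000e-03] q6 est [-148.  107.] rows~ 19
```

Request:
apply_moves(
  rows=[
    [[-1,294,255,0.349,0,0,0.1],[-1,294,255,0.349,0,0,0.1],[-1,294,255,0.349,0,0,0.1],[-1,294,255,0.349,0,0,0.1],[-1,294,255,0.349,0,0,0.1],[-1,294,255,0.349,0,0,0.1],[-1,294,255,0.349,0,0,0.1],[-1,294,255,0.349,0,0,0.1],[-1,294,255,0.349,0,0,0.1],[-1,294,255,0.349,0,0,0.1],[-1,294,255,0.349,0,0,0.1],[-1,294,255,0.349,0,0,0.1],[-1,294,255,0.349,0,0,0.1]],
  ],
)

```text
time: 26.15
ee_pos: [0.5722, 0.3578, 0.1304]
tcp_rot: [83.7, 90.0, 83.6]
wrist_force: [-0.3, 1.3, -1.1]
opening: 0.0327
```

Run:
```python
from look import *
p=look('wrist','w15');o=get_obs()
go(o,(.572,.359,.0075),90)
```

```text
cur [0.5722 0.358  0.1305] yaw 90.0 q [32. 22. 19. 87.  0. 32.] F [ 0.1 -0.5 -1.6] op 0.0326 t 26.20
 yaw 90.0 d 0.0 shift [123.    0.9  -0.2] rv [-0.0006  0.0001 -0.0009] q6 est [32. 32.] rows~ 3
 yaw 270.0 d -180.0 shift [123.    0.9  -0.2] rv [ 3.141e+00 -1.400e-03 -2.000e-04] q6 est [ 212. -148.] rows~ 21
```

View pics/w15.png

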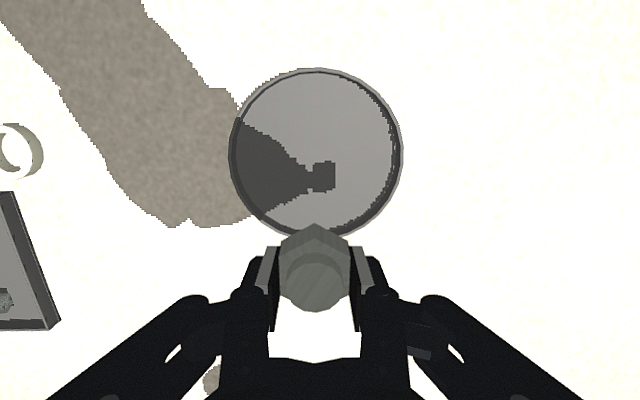

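The dish spans columns 230–402 and is centred on the cap at column 315. Lowering.

Request:
apply_moves(
  rows=[
    [[45,1,0,0,0,0,0.1],[85,1,0,0,0,0,0.1],[108,1,0,0,0,0,0.1],[116,1,0,0,0,0,0.1],[119,1,0,0,0,0,0.1],[121,1,0,0,0,0,0.1],[123,1,0,0,0,0,0.1],[124,1,0,0,0,0,0.1],[124,1,0,0,0,0,0.1]],
  ],
)

```text
time: 27.1
ee_pos: [0.5728, 0.3594, 0.0076]
tcp_rot: [47.0, 89.9, 47.0]
wrist_force: [0.5, -0.0, 0.8]
opening: 0.033
```

Request:
apply_moves(
  rows=[
    [[1,0,0,0,0,0,0.1],[1,0,0,0,0,0,0.1],[0,0,0,0,0,0,0.58],[0,0,0,0,0,0,0.58],[0,0,0,0,0,0,0.58],[0,0,0,0,0,0,0.58],[0,0,0,0,0,0,0.58],[-5,0,0,0,0,0,0.58],[-15,0,0,0,0,0,0.58],[-40,0,0,0,0,0,0.58],[-80,0,0,0,0,0,0.58],[-120,0,0,0,0,0,0.58],[-120,0,0,0,0,0,0.58],[-120,0,0,0,0,0,0.58]],
  ],
)

```text
time: 28.5
ee_pos: [0.5733, 0.3596, 0.1297]
tcp_rot: [38.2, 89.7, 38.2]
wrist_force: [-0.8, -0.3, -0.3]
opening: 0.0495
```

Run:
```python
from look import *
p=look('wrist','w16');o=get_obs();W=cloud(p)
S=meas(W,(.572,.359),.026,.012)
go(o,(.440,-.172,.13),75)
```

```text
1478 med bench 0.0025 top 0.0314 mean [0.5696 0.3602 0.0254] rect [572.5 360.2] [38.9 33.6] 0.4 pca 88.1
cur [0.5727 0.3593 0.128 ] yaw 90.0 q [32. 22. 18. 87.  0. 32.] F [-0.6  0.  -0.9] op 0.0496 t 28.55
 yaw 75.0 d -15.0 shift [  -3.5 -531.3 -132.4] rv [ 0.2611  0.002  -0.0024] q6 est [-6. 71.] rows~ 11
 yaw 255.0 d 165.0 shift [  -3.5 -531.3 -132.4] rv [-2.8804e+00  3.5000e-03  2.8000e-03] q6 est [-186.  251.] rows~ 20
```

View pics/w16.png

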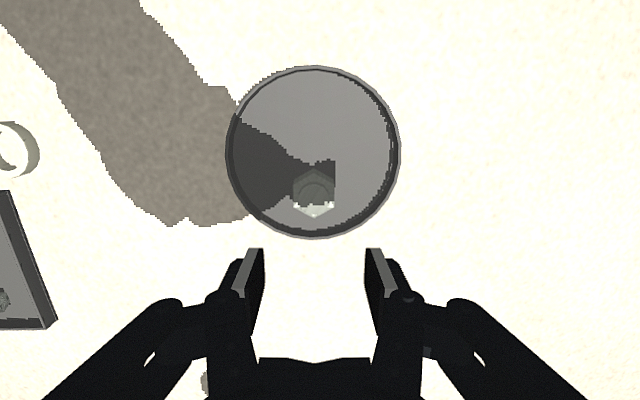

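The first cap stands on the dish floor at (313,192), its top at 31 mm as it should be. On to the second cap.

Request:
apply_moves(
  rows=[
    [[-3,-531,-132,0.261,0,0,1],[-3,-531,-132,0.261,0,0,1],[-3,-531,-132,0.261,0,0,1],[-3,-531,-132,0.261,0,0,1],[-3,-531,-132,0.261,0,0,1],[-3,-531,-132,0.261,0,0,1],[-3,-531,-132,0.261,0,0,1],[-3,-531,-132,0.261,0,0,1],[-3,-531,-132,0.261,0,0,1],[-3,-531,-132,0.261,0,0,1],[-3,-531,-132,0.261,0,0,1],[-3,-531,-132,0.261,0,0,1],[-3,-531,-132,0.261,0,0,1],[-3,-531,-132,0.261,0,0,1],[-3,-531,-132,0.261,0,0,1],[-3,-531,-132,0.261,0,0,1]],
  ],
)

```text
time: 30.15
ee_pos: [0.4407, -0.1705, 0.1294]
tcp_rot: [63.6, 89.8, 48.7]
wrist_force: [-0.9, -0.0, 0.4]
opening: 0.0857
```

Run:
```python
from look import *
p=look('wrist','w17');o=get_obs();W=cloud(p)
cap(W,(.44,-.172))
go(o,(.44,-.173,.004),75)
```

```text
cap top [ 0.4401 -0.1734  0.0272] 754 circ [ 440.6 -173.4] 12.9 side rect ((440.68328857421875, -173.57557678222656), (33.84929656982422, 38.864479064941406), 74.84786987304688) flat normals [(np.float64(102.53440741687322), np.float64(15.0), array([34.4, 33.9, 34.3])), (np.float64(102.89750564254467), np.float64(16.0), array([34.4, 34.1, 34.4])), (np.float64(102.97662343316497), np.float64(14.0), array([34.5, 34. , 34.5]))] worst (np.float64(115.99013122483379), np.float64(46.0), array([38.6, 38.5, 38.9]))
cur [ 0.4407 -0.1707  0.1294] yaw 75.1 q [-21.  -7. -13.  84.   0.  -6.] F [-0.3 -1.3  0.6] op 0.0853 t 30.20
 yaw 75.0 d -0.1 shift [125.4  -2.8  -0.2] rv [ 0.002   0.0015 -0.0028] q6 est [-6. -6.] rows~ 3
 yaw 255.0 d 179.9 shift [125.4  -2.8  -0.2] rv [-3.1396e+00  4.4000e-03  2.3000e-03] q6 est [-186.  174.] rows~ 21
```

View pics/w17.png

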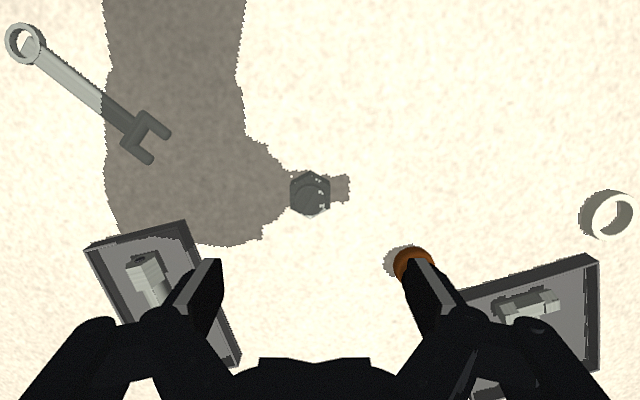

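The second cap is at (311,193), flats at 15/75/135°. The jar at (412,262) is about 80 mm from the fingers. Gripping at 75°.

Request:
apply_moves(
  rows=[
    [[45,-3,0,0,0,0,1],[85,-3,0,0,0,0,1],[110,-3,0,0,0,0,1],[121,-3,0,0,0,0,1],[126,-3,0,0,0,0,1],[126,-3,0,0,0,0,1],[126,-3,0,0,0,0,0.1],[126,-3,0,0,0,0,0.1],[126,-3,0,0,0,0,0.1],[126,-3,0,0,0,0,0.1],[126,-3,0,0,0,0,0.1],[126,-3,0,0,0,0,0.1],[126,-3,0,0,0,0,0.1],[126,-3,0,0,0,0,0.1],[126,-3,0,0,0,0,0.1],[126,-3,0,0,0,0,0.1]],
  ],
)

```text
time: 31.8
ee_pos: [0.4407, -0.1735, 0.0043]
tcp_rot: [41.4, 89.8, 26.5]
wrist_force: [-1.2, 0.6, 6.3]
opening: 0.0321
```

Request:
apply_moves(
  rows=[
    [[-20,0,0,0,0,0,0.1],[-50,0,0,0,0,0,0.1],[-95,0,0,0,0,0,0.1],[-125,0,0,0,0,0,0.1],[-125,0,0,0,0,0,0.1],[-125,0,0,0,0,0,0.1]],
  ],
)

```text
time: 32.4
ee_pos: [0.4405, -0.1738, 0.1294]
tcp_rot: [33.5, 89.7, 18.6]
wrist_force: [-1.1, 0.2, -0.9]
opening: 0.0325
```

Run:
```python
from look import *
p=look('wrist','w18');o=get_obs()
go(o,(.512,.359,.13),90)
```

```text
cur [ 0.4399 -0.1736  0.1284] yaw 75.1 q [-22.  -6. -13.  84.   0.  -7.] F [ 0.1  0.3 -1.9] op 0.0326 t 32.45
 yaw 90.0 d 14.9 shift [-3.000e-01  5.332e+02 -6.720e+01] rv [-0.2598  0.0023 -0.0025] q6 est [ 35. -49.] rows~ 11
 yaw 270.0 d -165.1 shift [-3.000e-01  5.332e+02 -6.720e+01] rv [ 2.8818 -0.0036 -0.0033] q6 est [ 215. -229.] rows~ 20
```

View pics/w18.png

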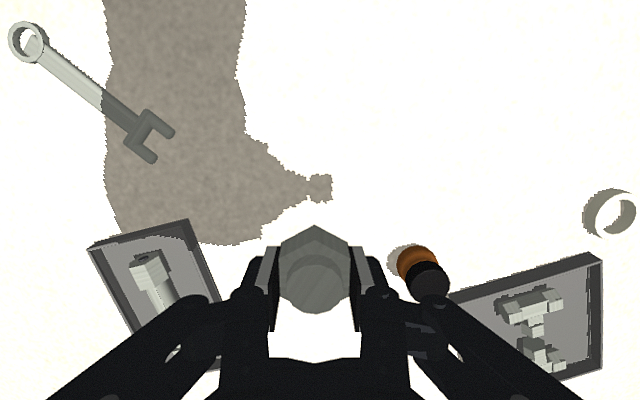

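The cap is held at (315,268) and the jar is unmoved. Carrying it to the near half of the dish.

Request:
apply_moves(
  rows=[
    [[0,533,-67,-0.26,0.002,-0.002,0.1],[0,533,-67,-0.26,0.002,-0.002,0.1],[0,533,-67,-0.26,0.002,-0.002,0.1],[0,533,-67,-0.26,0.002,-0.002,0.1],[0,533,-67,-0.26,0.002,-0.002,0.1],[0,533,-67,-0.26,0.002,-0.002,0.1],[0,533,-67,-0.26,0.002,-0.002,0.1],[0,533,-67,-0.26,0.002,-0.002,0.1],[0,533,-67,-0.26,0.002,-0.002,0.1],[0,533,-67,-0.26,0.002,-0.002,0.1],[0,533,-67,-0.26,0.002,-0.002,0.1],[0,533,-67,-0.26,0.002,-0.002,0.1],[0,533,-67,-0.26,0.002,-0.002,0.1],[0,533,-67,-0.26,0.002,-0.002,0.1],[0,533,-67,-0.26,0.002,-0.002,0.1],[0,533,-67,-0.26,0.002,-0.002,0.1],[0,533,-67,-0.26,0.002,-0.002,0.1]],
  ],
)

```text
time: 34.15
ee_pos: [0.5123, 0.358, 0.13]
tcp_rot: [47.0, 89.9, 46.9]
wrist_force: [-0.7, 0.1, -1.9]
opening: 0.0329
```

Run:
```python
from look import *
p=look('wrist','w19');o=get_obs()
go(o,(.512,.359,.0073),90)
```

```text
cur [0.5123 0.3582 0.1301] yaw 90.0 q [35. 14. 10. 85.  0. 35.] F [ 0.8  0.2 -1.1] op 0.0328 t 34.20
 yaw 90.0 d 0.0 shift [122.8   0.7  -0.4] rv [-0.0006  0.0007 -0.0007] q6 est [35. 35.] rows~ 3
 yaw 270.0 d -180.0 shift [122.8   0.7  -0.4] rv [ 3.141e+00 -1.100e-03 -1.100e-03] q6 est [ 215. -145.] rows~ 21
```

View pics/w19.png

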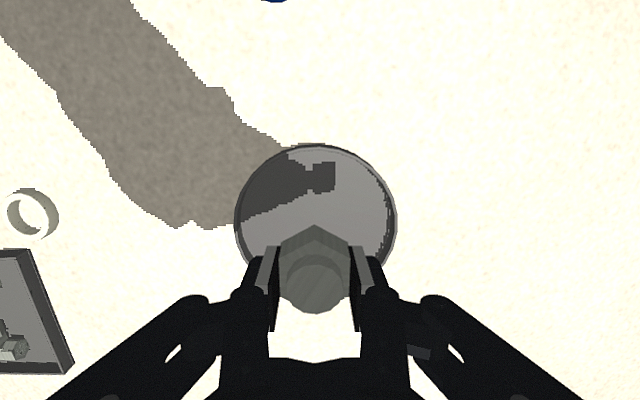

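Aligned over the dish's near half, with the dish spanning columns 235–397. Lowering.

Request:
apply_moves(
  rows=[
    [[45,1,0,0,0,0,0.1],[85,1,0,0,0,0,0.1],[108,1,0,0,0,0,0.1],[116,1,0,0,0,0,0.1],[119,1,0,0,0,0,0.1],[121,1,0,0,0,0,0.1],[123,1,0,0,0,0,0.1],[124,1,0,0,0,0,0.1],[124,1,0,0,0,0,0.1]],
  ],
)

```text
time: 35.1
ee_pos: [0.513, 0.3597, 0.0074]
tcp_rot: [37.9, 89.8, 37.8]
wrist_force: [-0.7, -0.3, 4.5]
opening: 0.0326
```

Contact (force +4.5 N). Release, and rise well clear.

Request:
apply_moves(
  rows=[
    [[0,0,0,0,0,0,0.58],[0,0,0,0,0,0,0.58],[0,0,0,0,0,0,0.58],[0,0,0,0,0,0,0.58],[0,0,0,0,0,0,0.58],[-5,0,0,0,0,0,0.58],[-15,0,0,0,0,0,0.58],[-40,0,0,0,0,0,0.58],[-80,0,0,0,0,0,0.58],[-120,0,0,0,0,0,0.58],[-160,0,-40,0,0,0,0.58],[-200,0,-80,0,0,0,0.58],[-220,0,-120,0,0,0,0.58],[-220,0,-150,0,0,0,0.58],[-220,0,-150,0,0,0,0.58]],
  ],
)

```text
time: 36.6
ee_pos: [0.3597, 0.3597, 0.2306]
tcp_rot: [46.3, 89.6, 46.4]
wrist_force: [1.8, 0.5, 0.3]
opening: 0.0499
```

Run:
```python
from look import *
p=look('wrist','w20');q=look('top','t20');r=look('side','s20')
for n,x in(('wrist',p),('top',q),('side',r)):
    W=cloud(x);print(n)
    for c,rr,t in (((.572,.359),.026,.012),((.512,.359),.026,.012),((.518,-.341),.071,.02)):
        meas(W,c,rr,t)
    if n!='side' : 
      for l in('jar','tape_roll'): print(l,[(d['at'],d['confidence']) for d in cams.find_in(l,x)])
print([(l,[(d['at'],d['confidence']) for d in cams.find_in(l,r)]) for l in('jar','tape_roll')])
go(get_obs(),(.4,.3,.2),90)
```

```text
wrist
544 med bench 0.0030 top 0.0316 mean [0.5671 0.3593 0.0245] rect [569.5 359.3] [31.4 32.2] 89.8 pca 92.9
602 med bench 0.0027 top 0.0318 mean [0.5081 0.3599 0.025 ] rect [510.  359.4] [32.4 32.2] 0.2 pca 95.6
few 0
jar [([0.5457, 0.3607, -0.0004], 0.43)]
tape_roll [([0.5314, 0.0971, 0.0097], 0.67)]
top
198 med bench 0.0031 top 0.0333 mean [0.5703 0.3556 0.0251] rect [570.8 356.5] [34.  34.5] 58.1 pca 148.1
208 med bench 0.0030 top 0.0327 mean [0.5108 0.3565 0.0252] rect [512.8 360.4] [40.8 34.4] 60.8 pca 118.0
418 med bench 0.0030 top 0.0313 mean [ 0.5202 -0.3388  0.0259] rect [ 520.  -341.1] [ 93.9 121.1] 89.8 pca 179.9
jar [([0.5323, -0.0923, 0.0471], 0.64)]
tape_roll [([0.5295, 0.0937, 0.0147], 0.62)]
side
426 med bench 0.0031 top 0.0327 mean [0.5689 0.3636 0.0253] rect [571.2 360.1] [35.1 37.8] 30.2 pca -150.9
420 med bench 0.0030 top 0.0326 mean [0.5097 0.3634 0.0255] rect [511.1 360.5] [33.8 38.3] 31.1 pca -138.1
55 med bench 0.0037 top 0.0299 mean [ 0.5652 -0.3347  0.0257] rect [ 564.  -336.3] [26.9 23.3] 7.7 pca 178.1
[('jar', []), ('tape_roll', [([0.5324, 0.0964, 0.014], 0.82), ([0.652, 0.0204, 0.0002], 0.66)])]
cur [0.363  0.3592 0.2265] yaw 89.9 q [45. -1.  4. 94. -0. 45.] F [0.7 0.2 0.5] op 0.0493 t 37.05
 yaw 90.0 d 0.1 shift [ 26.5 -59.2  37. ] rv [-0.0014  0.0017 -0.0011] q6 est [37. 53.] rows~ 2
 yaw 270.0 d -179.9 shift [ 26.5 -59.2  37. ] rv [ 3.1402e+00 -1.7000e-03 -2.6000e-03] q6 est [ 217. -127.] rows~ 21
```

View pics/w20.png

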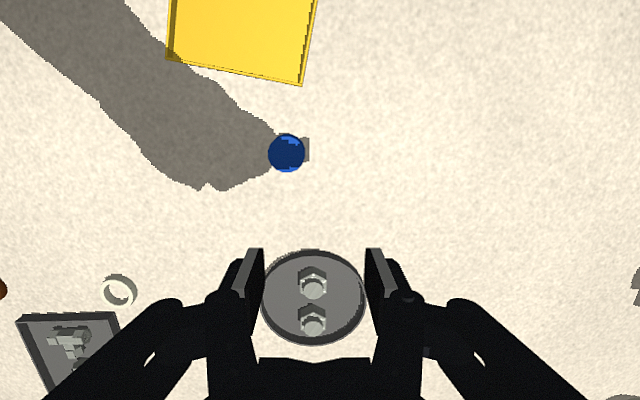

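View pics/t20.png

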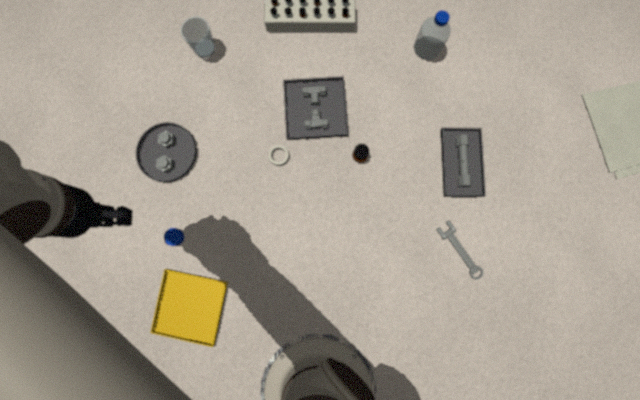

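View pics/s20.png

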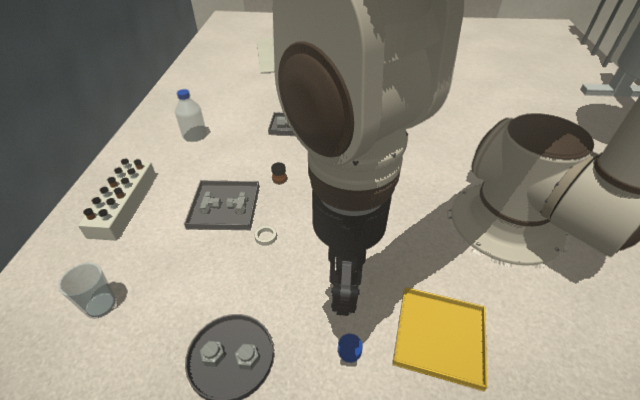

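The top view shows all five parts inside their trays: caps at (165,139) and (164,164), tees at (315,95) and (315,120), column at (463,160). The jar (361,152) and tape roll (279,155) are at their original pixels, and the arm is clear. Handing in.

Run:
```python
from workcell import bot,get_obs
print(bot.job_done(),get_obs()['time'])
```

```text
the job is handed in; nothing more can be done
the job is handed in; nothing more can be done
```

All five parts are sorted and the job is handed in at about 37 s of the 120 s. In order: the column into the oblong tray, both tees into the grey square tray and both caps into the round dish. I lowered each part until the wrist force showed contact, then released it.

- **Placement:** The last top and wrist pictures show every part inside its walls and clear of the other parts. The column and cap tops stand about 31–33 mm up, against 29 mm and 31 mm expected on a 3 mm floor. I checked the tees by their outline in the wrist pictures right after placing and by eye at the end.
- **Left alone:** The jar and tape roll still show at their original pixels, within about 5 mm by the detector. The yellow tray was not touched.
- **Disagreements:** The detector missed the jar in the last side picture and mistook the dish for it, at low confidence, in the last wrist picture. It also reported a second tape roll on the square tray. The pictures show all three to be detector errors. The finger opening read 1–2 mm under the nominal size on every grip, and no part slipped.

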